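# Open the stockroom cupboard past its safety catch

## Task

One thing (the carton, the tin or the spool) stands in the swing of the cupboard's door: first move just that one aside, standing upright on the bench and clear of the door's whole swing, and leave everything else where it is. Then draw the door ajar until its safety catch stops it, press the sprung tongue behind the door down through the gap and, keeping it down, bring the door past the catch. Leave the door standing square to the cupboard's front or nearly so, without the door bumping anything.

Things in the scene. Friction and masses are not known exactly. Their poses are not given: they have to be found in the camera images.
- cupboard: Plywood cupboard 160 deep (own x) x 200 wide (own y) x 200 mm high, fixed on the bench. Origin: centre of its underside. Its front (the door side) faces its own -x: the front plane of the carcass is at own x = -80 mm. A steel lip along the front edge of its top, 10 mm thick, reaches 18 mm down; the catch hooks behind it.
- door (a joint): Door angle in rad about the upright hinge: 0 shut, grows as the free edge swings out to the cupboard's own -x (anticlockwise from above), stops at 1.75. The catch stops it at about 0.30. Stays where it is left (about 0.1 N m hinge friction, less than 1 N at the handle). It can start shut or a little ajar.
- leaf: The plywood door leaf, 200 wide x 16 thick x 196 mm high, its top at height 198 mm. Origin on the hinge axis, at the cupboard's lower right front corner (own -80, -100 mm of the cupboard). The leaf runs along its own +y from 0 to 200 mm; its inner face is at own x = 0, its outer face at own x = -16 mm; it turns with the door (yaw = cupboard yaw + door angle).
- hinge (a point): Point on the hinge axis at the top of the door (height 200 mm). With the handle the door sweeps a quarter circle of 205 mm radius in front of the cupboard.
- handle (a point): Grip point on the dark steel pull tab, an upright block on the door's outer face, 18 mm wide along the door, standing out 30 mm from the face, from height 151 to 196 mm. Point at height 185 mm, 17 mm out from the outer face, 175 mm from the hinge. Pinch it across its width from above.
- catch_pad (a point): Point to press on the catch tongue, seen from above in the gap when the door is ajar: on its top, height 178 mm, 165 mm from the hinge, 25 mm inside the door's inner face. The flat steel tongue, 30 mm wide, stands 76 mm out from the inner face into the cupboard, its last 10 mm an upturned barb; it moves with the door. With the door at the catch's stop the gap here is about 50 mm wide.
- catch (a joint): How far the tongue is pressed straight down, m: 0 sprung up, 0.016 fully down. The barb passes under the lip from about 0.008; it needs 2 N to start and about 5 N fully down, and springs back when let go. Do not pull the door hard against the stop while pressing: the barb would rub.
- carton: Plain cardboard carton, 100 (own x) x 60 (own y) x 110 mm high, about 0.25 kg, loose. Origin: centre of its underside.
- tin: Plain steel can, diameter 64, 120 mm high, about 0.3 kg, loose. Origin: centre of its underside.
- spool: Turned light-wood spool, flanges of diameter 66 at foot and top (the top flange from height 108 to 130 mm), waist of diameter 48, 130 mm high, about 0.2 kg, loose. Origin: centre of its underside.
- round_box: Round wooden box, diameter 86, 48 mm high, loose on the cupboard's top towards the back. Leave alone. Origin: centre of its underside.
- tub: Open white plastic tub 140 (own x) x 100 (own y) x 60 mm high, loose on the bench. Leave alone. Origin: centre of its underside.
Not all that is in view belongs to the job. What is shaped like the carton but purple or red is not meant. Several things look just like the tin: the one meant starts farthest from the robot's base.

How it is judged:
On the way, in this order (a step that is already met when the one before it is completed fails the run):
1. the thing in the door's way is out of the swing, with the door still held by its catch ((horizontal distance between carton and hinge above 0.235 m or x of carton in the frame of cupboard above -0.08 m) and (horizontal distance between tin and hinge above 0.235 m or x of tin in the frame of cupboard above -0.08 m) and (horizontal distance between spool and hinge above 0.235 m or x of spool in the frame of cupboard above -0.08 m) and height (world z) of each of carton, tin, spool below 0.01 m and angle between each of carton, tin, spool's own z axis and vertical below 0.2 rad and linear speed of each of carton, tin, spool below 0.03 m/s and value of joint door below 0.36 rad), for 0.2 s.
2. the catch is pressed down with the door ajar at the catch (value of joint catch above 0.007 m and value of joint door between 0.15 and 0.42 rad), for 0.05 s.
3. the door is past the catch (value of joint door above 0.5 rad), for 0.05 s.
At the end, for the whole second after the job is handed in: Door still, over 1.3 rad open, catch up; carton, tin and spool upright (0.2 rad) on the bench, still, centres over 235 mm from the hinge axis or not in front of the cupboard; only one of them moved over 30 mm; round box and tub moved under 30 mm (value of joint door above 1.3 rad and velocity of joint door between -0.05 and 0.05 rad/s and value of joint catch below 0.003 m and (horizontal distance between carton and hinge above 0.235 m or x of carton in the frame of cupboard above -0.08 m) and (horizontal distance between tin and hinge above 0.235 m or x of tin in the frame of cupboard above -0.08 m) and (horizontal distance between spool and hinge above 0.235 m or x of spool in the frame of cupboard above -0.08 m) and height (world z) of each of carton, tin, spool below 0.01 m and angle between each of carton, tin, spool's own z axis and vertical below 0.2 rad and linear speed of each of carton, tin, spool below 0.03 m/s and distance of each of round_box, tub from where it was at the start of the episode below 0.03 m and not (distance of each of carton, tin from where it was at the start of the episode above 0.03 m or distance of each of tin, spool from where it was at the start of the episode above 0.03 m or distance of each of carton, spool from where it was at the start of the episode above 0.03 m)); the robot touches nothing.
It fails at once if the door bumps something (contact force between leaf and carton above 2 N or contact force between leaf and tin above 2 N or contact force between leaf and spool above 2 N or contact force between leaf and tub above 2 N or contact force between leaf and round_box above 2 N).
It fails at once if something is knocked over (angle between any of carton, tin, spool's own z axis and vertical above 0.7 rad).
It fails at once if more than one of carton, tin and spool is moved by over 30 mm (distance of each of carton, tin from where it was at the start of the episode above 0.03 m or distance of each of tin, spool from where it was at the start of the episode above 0.03 m or distance of each of carton, spool from where it was at the start of the episode above 0.03 m).
It fails at once if the round box or the tub is moved by over 30 mm (distance of any of round_box, tub from where it was at the start of the episode above 0.03 m).
It also fails if it takes over 59 s, if anything falls off the work surface, if the arm or the gripper's body presses on something with over 40 N, if the wrist force passes 120 N, or if a joint passes its speed limit or range.

## Robot

A 6-joint arm with a two-finger parallel gripper is mounted at the origin on the work surface. World frame = base frame: x ahead of the robot, y to its left, z up, the work surface at z = 0. Lengths are in m, angles in rad, forces in N, time in s.
With the tool pointing down it reaches from about 0.35 to 0.925 m from the base axis. Payload 6.4 kg.
Tool frame: the origin (TCP) lies at the very end of the fingers, on their centre line; the grasp point (between the pads) lies 19 mm behind it; z points along the fingers, y is the line along which they close (so a half turn about z gives the same grasp; the last joint's range is limited). The gripper opens to 85 mm and grips with 20 to 120 N. Pads are 22 mm wide; open, the fingers measure 114 mm over their backs; the gripper's body (76 mm by 85 mm) begins 54 mm behind the grasp point. The pads swing forward as they close: fully open they stand 13 mm farther back than shut.
Start: joints at [1.167, 0.245, 1.558, -0, 1.339, -0.174], TCP at [0.148, 0.633, 0.21] pointing down, gripper open.
Joint ranges: [-3.13, 3.13], [-1.02, 2.26], [0.13, 2.54], [-0.95, 4.09], [0.21, 2.88], [-2.74, 2.74]. Speed limits (rad/s): [2.57, 2.57, 3.14, 3.14, 3.14, 3.14].

## Interface

Orientations are given as a unit quaternion [x, y, z, w].
In Python, from rig import arm, cams, job gives the robot as it stands.
- The arm moves only by the tool play_rows, never from a script. Its arguments are lists of equal length, an entry for each row: "grip": the closure, from 0 (fully open) to 1 (shut); "slide": the shift along the tool's x, y, z in mm, a list of three; "turn": the turn about the tool's z in degrees. A call has 1 to 20 rows; each row is the pose to reach, as a shift and turn from the pose commanded when the call began, along the tool's axes at that moment; what a row does not reach only later rows make up. A row lasts 1/8 s, in which the tool goes at most 62.5 mm and 10.7 degrees, less where a joint would pass 70% of its speed; a pose out of reach is approached as far as the arm can. A call with a gripper value outside its range is refused whole. The fingers move at their own pace and stop on an object; the grip force is fixed at half the most. Time passes only in rows, so rows that repeat a pose let the fingers close. It gives the time, the measured TCP pose, the force, the opening and the grip force at its end, in the units of the state.
- arm.get_state(): the state, without advancing time (a new reading comes with each control period).
- cams.capture(name): name is "scene" or "top"; returns a dict with "color" (400x640x3 uint8, red, green, blue), "z_map" (400x640 float32, m along the optical axis (not along the pixel's ray), 0 where there is no reading), "K" (3x3 intrinsics, pixels), "R" (3x3) and "t" (3): a world point X has camera coordinates R X + t. Camera axes: x right, y down, z forward; pixel columns grow to the right and rows downward; lengths in m; the calibration is good to about 2 mm. A picture is of the moment at which its call begins.
- job.sign_off(): hands the job in; it is judged then, once.
The state is a dict: "clock": time; "joints": joint angles; "dq": joint speeds; "tau": joint torques, N m; "tcp_pos": TCP position; "tcp_rot": TCP orientation; "force": force on the tool from outside, world axes, zero at the start; "ft_torque": the same for the moment, N m; "width": finger opening in m; "gripper_force": force on a finger pad.
Only numpy, scipy, OpenCV 4.12 (cv2) and the standard library are available. Lean on these libraries where they do the work, as an engineer would, in place of code of your own. Each camera call takes 0.05 s, during which the arm holds its last target. There are 200 camera calls.

## Working session

There is one attempt and no reset: what is moved stays moved. The work goes in short steps, Python scripts to look and compute and a tool call to move; the robot and the scene stay as the last step left them, time stands still between calls to the robot, and variables do not carry over. Pictures are saved under pics/ and viewed, at most 10 in all, crops included, and the job is handed in when it is done.

Besides the shell and the picture viewer there is one more tool, called after "Emit:" as name(argument=value, ...), one argument or row to a line, values as JSON. play_rows: Moves the arm, as the interface text tells. Its arguments: {"type":"object","properties":{"grip":{"type":"array","items":{"type":"number"}},"slide":{"type":"array","items":{"type":"array","items":{"type":"number"}}},"turn":{"type":"array","items":{"type":"number"}}},"required":["grip","slide","turn"]}

```bash
ls; mkdir -p pics
cat > h.py <<'E'
import numpy as np, cv2
from rig import arm, cams, job
def cloud(c):
    z=c["z_map"].astype(float); v,u=np.indices(z.shape); K=c["K"]
    P=np.stack([(u-K[0,2])/K[0,0]*z,(v-K[1,2])/K[1,1]*z,z],-1)
    W=(P-c["t"])@c["R"]; W[z==0]=np.nan; return W
E
python3 - <<'E'
from h import *
for n in("scene","top"):
    c=cams.capture(n); cv2.imwrite(f"pics/{n}0.png",c["color"][:,:,::-1]); np.savez(f"{n}0.npz",**c)
    print(n,c["K"][0,0],(-c["R"].T@c["t"]).round(3))
s=arm.get_state(); print(s["tcp_pos"],s["tcp_rot"],s["clock"])
E
```

```text
pics
scene 465.73823039483153 [1.023 0.548 1.164]
top 382.14441803155216 [ 0.518 -0.109  1.233]
[0.14782197 0.63240328 0.20948406] [ 1.14649908e-01  9.93405563e-01 -8.52989491e-04 -2.41992450e-04] 0.1
```

View pics/scene0.png

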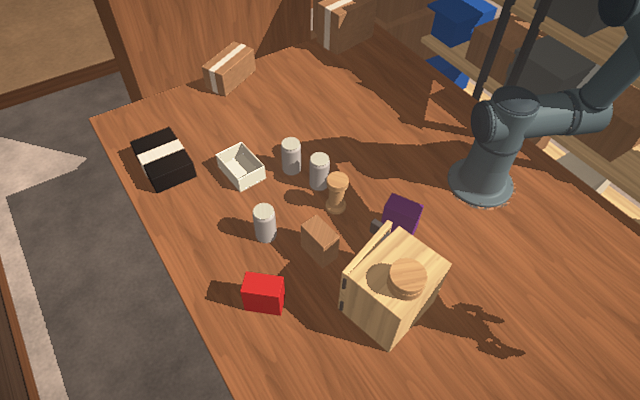

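View pics/top0.png

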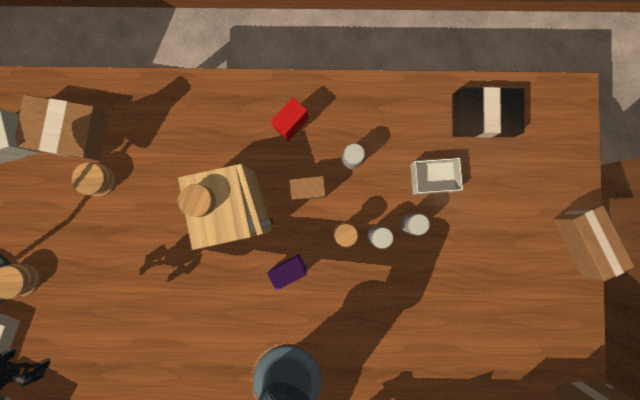

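The top picture shows the cupboard at (220,205), its front to the right, with the hinge at about (240,168) and the handle at (265,226). The carton at (307,188) looks to be in the swing. The purple (287,272) and red (290,118) boxes are decoys. There are three tins, at (353,156), (381,238) and (415,224), and the spool is at (345,236). The tin at (353,156) is farthest from the base. Next I'll measure these.

Run:
```python
from h import *
c=dict(np.load("top0.npz")); W=cloud(c)
def reg(name,box,zlo,zhi):
    x0,y0,x1,y1=box; w=W[y0:y1,x0:x1].reshape(-1,3); uv=np.stack(np.meshgrid(np.arange(x0,x1),np.arange(y0,y1)),-1).reshape(-1,2)
    m=(w[:,2]>zlo)&(w[:,2]<zhi); p=w[m]
    if m.sum()<5: print(name,"none");return
    r=cv2.minAreaRect((p[:,:2]*1000).astype(np.float32))
    print(name,m.sum(),"z",np.median(p[:,2]).round(3),"rect",np.round(r[0],1),np.round(r[1],1),round(r[2],1),"corners",cv2.boxPoints(r).round(0).tolist())
reg("carton",(280,165,335,210),.1,.125)
reg("tin353",(335,138,372,175),.108,.13)
reg("tin381",(365,222,396,256),.108,.13)
reg("tin415",(398,208,435,242),.108,.13)
reg("spool",(328,218,362,250),.12,.14)
reg("purple",(260,248,315,298),.07,.125)
reg("red",(265,92,315,142),.07,.125)
reg("cup+door",(170,155,275,255),.19,.21)
reg("tub",(402,150,470,200),.05,.07)
reg("rbox",(170,175,220,222),.235,.26)
for v in range(160,246,6):
    print(v,[int(1000*z) if z==z else -1 for z in W[v,226:276:2,2]])
im=cv2.resize(c["color"][150:280,165:385],None,fx=3.6,fy=3.6,interpolation=cv2.INTER_CUBIC); cv2.imwrite("pics/crop1.png",im[:,:,::-1])
```

```text
carton 685 z 0.11 rect [601.3 -58.5] [60.1 99.6] 6.9 corners [[566.0, -13.0], [577.0, -112.0], [637.0, -104.0], [625.0, -5.0]]
tin353 341 z 0.12 rect [ 701.2 -194.7] [58.1 59.4] 1.3 corners [[671.0, -166.0], [673.0, -225.0], [731.0, -224.0], [730.0, -164.0]]
tin381 354 z 0.12 rect [ 459.  -278.3] [57.8 57.5] 2.6 corners [[429.0, -251.0], [431.0, -308.0], [489.0, -306.0], [487.0, -248.0]]
tin415 360 z 0.12 rect [ 498.2 -384.2] [58.4 60.6] 0.8 corners [[469.0, -354.0], [469.0, -415.0], [528.0, -414.0], [527.0, -353.0]]
spool 411 z 0.13 rect [ 465.2 -172.8] [63.  63.1] 46.0 corners [[421.0, -174.0], [466.0, -217.0], [510.0, -172.0], [464.0, -128.0]]
purple 768 z 0.11 rect [349.1  -1.7] [ 60.3 100.6] 28.4 corners [[299.0, 28.0], [346.0, -60.0], [399.0, -32.0], [352.0, 57.0]]
red 769 z 0.11 rect [8.153e+02 3.000e-01] [ 61.2 100.3] 48.3 corners [[757.0, 11.0], [832.0, -56.0], [873.0, -10.0], [798.0, 57.0]]
cup+door 4027 z 0.2 rect [545.3 159.9] [200.3 223.7] 13.2 corners [[422.0, 246.0], [473.0, 28.0], [668.0, 74.0], [617.0, 292.0]]
tub 265 z 0.059 rect [ 648.5 -459.1] [100.6 142.1] 5.2 co
[... 1163 characters left out ...]
 5, 4, 0, -3, -4]
214 [202, 201, 201, 199, 201, 202, 200, 198, 201, 196, 192, 12, 10, 197, 199, 201, 183, 144, 114, 73, 37, 0, -3, 3, 2]
220 [197, 202, 198, 200, 199, 199, 201, 199, 200, 200, 202, 186, 179, 174, 198, 198, 200, 178, 194, 192, 195, 196, 194, 166, 0]
226 [-1, 200, 199, 198, 199, 199, 201, 200, 198, 200, 197, 197, 176, 178, 179, 199, 198, 197, 198, 198, 114, 77, 26, 3, -1]
232 [199, 198, 201, 198, 206, 198, 197, 199, 200, 197, 197, 199, 189, 15, 131, 104, 199, 199, 198, 176, 113, -1, 0, 4, 0]
238 [198, 202, 197, 200, 200, 199, 198, 201, 199, 0, 0, -3, 0, 0, -1, 0, -4, 0, -2, 0, 3, 2, 0, -1, 0]
244 [0, -1, 0, 3, 0, 1, 0, -1, -1, -1, -1, 1, -1, 0, 3, 2, -1, 0, 0, 2, 1, 0, 0, 2, 0]
```

View pics/crop1.png

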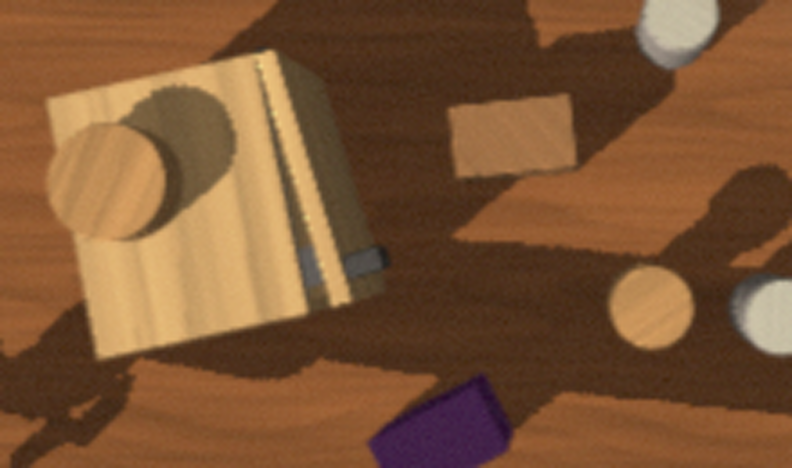

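The carton, centred at (0.601,-0.058), is about 0.20 m from the hinge, so it is the one in the way. The far tin (0.33 m) and the spool (0.36 m) are clear. I'll refine the cupboard and door fit and work out the first move.

```bash
cat >> h.py <<'E'
def to(target, yaw=None, pos=None):
    """tool-axis shift (mm) and turn (deg) to world target (mm), tool-y yaw (deg)"""
    from scipy.spatial.transform import Rotation as Ro
    s=arm.get_state(); R=Ro.from_quat(s["tcp_rot"]).as_matrix(); p=np.array(s["tcp_pos"])*1000
    y0=np.degrees(np.arctan2(R[1,1],R[0,1]))
    d=R.T@(np.array(target)-p); t=0 if yaw is None else (y0-yaw+90)%180-90
    print("tcp",p.round(1),"yaw",y0.round(1),"j",np.round(s["joints"],2),"F",np.round(s["force"],1),"w",round(s["width"],4),"| shift",d.round(1),"turn",np.round(t,1))
def door(c):
    """fit carcass front line, leaf inner line from top view"""
    W=cloud(c); a=[];b=[]
    return W
E
python3 - <<'E'
from h import *
c=dict(np.load("top0.npz")); W=cloud(c); z=W[:,:,2]
A=[];B=[];C=[];S=[]
for v in range(186,234):
    hi=np.where((z[v,180:285]>.185)&(z[v,180:285]<.215))[0]+180
    j=np.where(np.diff(hi[hi>226])>1)[0]; h=hi[hi>226]
    if len(j) and 192<=v:
        k=j[0] if True else 0
        A.append(W[v,h[k],:2]); B.append(W[v,h[k+1],:2])
    # outer
    if v<216: C.append(W[v,h[-1],:2])
def line(P):
    P=np.array(P,np.float32)*1000; vx,vy,x,y=cv2.fitLine(P,cv2.DIST_HUBER,0,.01,.01).ravel(); 
    r=np.abs((P[:,0]-x)*vy-(P[:,1]-y)*vx)
    return np.degrees(np.arctan2(vy,vx))%180,(x,y),r.mean(),len(P)
for P in(A,B,C): print(line(P))
# back edge
D=[]
for v in range(176,244):
    h=np.where((z[v,170:230]>.19)&(z[v,170:230]<.21))[0]+170
    if len(h) and not(183<v<220): D.append(W[v,h[0],:2])
print("back",line(D))
# sides: top & bottom edges per column
T=[];Bo=[]
for u in range(186,234):
    h=np.where((z[150:260,u]>.19)&(z[150:260,u]<.21))[0]+150
    T.append(W[h[0],u,:2]); Bo.append(W[h[-1],u,:2])
print("far",line(T)); print("near",line(Bo))
w=W[215:240,240:275].reshape(-1,3); m=w[:,2]
to([601,-58,320],7)
E
```

```text
(np.float32(13.177462), (np.float32(512.02765), np.float32(101.62194)), np.float32(0.8286651), 42)
(np.float32(18.407019), (np.float32(531.91675), np.float32(92.19487)), np.float32(1.8857495), 42)
(np.float32(18.537254), (np.float32(549.8415), np.float32(82.85692)), np.float32(0.25914654), 30)
back (np.float32(13.284752), (np.float32(502.4104), np.float32(262.16238)), np.float32(1.113783), 32)
far (np.float32(103.12455), (np.float32(635.88654), np.float32(205.2596)), np.float32(0.70741147), 48)
near (np.float32(102.48374), (np.float32(436.96024), np.float32(190.2427)), np.float32(6.803675), 48)
tcp [147.8 632.4 209.5] yaw 76.8 j [ 1.17  0.25  1.56 -0.    1.34 -0.17] F [-1.  -0.4 -0.8] w 0.0857 | shift [-598.5 -569.2 -109.7] turn 69.8
```

Emit:
play_rows(
  grip=[0,0,0,0,0,0,0,0,0,0,0,0,0,0,0,0,0,0,0,0],
  slide=[
    [0,0,-60],
    [0,0,-110],
    [-598,-569,-110],
    [-598,-569,-110],
    [-598,-569,-110],
    [-598,-569,-110],
    [-598,-569,-110],
    [-598,-569,-110],
    [-598,-569,-110],
    [-598,-569,-110],
    [-598,-569,-110],
    [-598,-569,-110],
    [-598,-569,-110],
    [-598,-569,-110],
    [-598,-569,-110],
    [-598,-569,-110],
    [-598,-569,-110],
    [-598,-569,-110],
    [-598,-569,-110],
    [-598,-569,-110],
  ],
  turn=[0,0,10,20,30,40,50,60,70,70,70,70,70,70,70,70,70,70,70,70],
)

```text
clock: 2.6
tcp_pos: [0.6005, -0.0564, 0.3208]
tcp_rot: [0.663, 0.748, 0.0, 0.0]
force: [0.0, 0.2, -0.1]
width: 0.0851
gripper_force: 0.0
```

```bash
python3 -c "
from h import *
to([601,-58.5,68],7.2)"
```

```text
tcp [600.5 -56.4 320.8] yaw 6.9 j [-0.28  0.07  1.56  0.    1.52 -0.4 ] F [ 0.   0.2 -0.1] w 0.0851 | shift [-2.100e+00  1.000e-01  2.528e+02] turn -0.3
```

Emit:
play_rows(
  grip=[0,0,0,0,0,0,0,1,1,1,1,1,1],
  slide=[
    [-2,0,60],
    [-2,0,120],
    [-2,0,170],
    [-2,0,200],
    [-2,0,230],
    [-2,0,252],
    [-2,0,252],
    [-2,0,252],
    [-2,0,252],
    [-2,0,252],
    [-2,0,252],
    [-2,0,252],
    [-2,0,252],
  ],
  turn=[0,0,0,0,0,0,0,0,0,0,0,0,0],
)

```text
clock: 4.22
tcp_pos: [0.6023, -0.0597, 0.0706]
tcp_rot: [0.664, 0.748, 0.001, 0.001]
force: [-1.9, 0.5, 6.0]
width: 0.0589
gripper_force: 66.1
```

```bash
python3 -c "
from h import *
to([585,-222,83],7.2)"
```

```text
tcp [602.3 -59.7  70.6] yaw 6.8 j [-0.29  0.3   1.76 -0.    1.07 -0.41] F [-1.9  0.5  6. ] w 0.0589 | shift [-159.1  -36.4  -12.3] turn -0.4
```

Emit:
play_rows(
  grip=[1,1,1,1,1,1,1,1,1,1,1,1,1,1],
  slide=[
    [0,0,-8],
    [0,0,-18],
    [-20,-5,-18],
    [-50,-12,-18],
    [-80,-20,-18],
    [-110,-28,-18],
    [-140,-34,-18],
    [-159,-36,-18],
    [-159,-36,-18],
    [-159,-36,-10],
    [-159,-36,-4],
    [-159,-36,0],
    [-159,-36,1],
    [-159,-36,1],
  ],
  turn=[0,0,0,0,0,0,0,0,0,0,0,0,0,0],
)

```text
clock: 5.98
tcp_pos: [0.5841, -0.2204, 0.0708]
tcp_rot: [0.663, 0.749, -0.0, -0.001]
force: [-11.0, 7.0, 19.9]
width: 0.0583
gripper_force: 67.8
```

Emit:
play_rows(
  grip=[0.5,0,0,0,0,0,0,0,0],
  slide=[
    [0,0,0],
    [0,0,0],
    [0,0,0],
    [0,0,-20],
    [0,0,-60],
    [0,0,-110],
    [0,0,-170],
    [0,0,-200],
    [0,0,-200],
  ],
  turn=[0,0,0,0,0,0,0,0,0],
)

```text
clock: 7.1
tcp_pos: [0.5858, -0.2224, 0.2726]
tcp_rot: [0.664, 0.748, 0.001, 0.004]
force: [0.4, -0.5, -0.5]
width: 0.0857
gripper_force: 0.0
```

Run:
```python
from h import *
for n in("top",):
    c=cams.capture(n); cv2.imwrite("pics/top1.png",c["color"][:,:,::-1]); np.savez("top1.npz",**c)
W=cloud(c); z=W[:,:,2]
for nm,(x0,y0,x1,y1),lo,hi in (("leaf/handle",(238,160,285,240),.19,.21),("carton",(300,150,400,235),.105,.115),("tin",(335,138,372,175),.116,.124),("spool",(325,215,362,250),.126,.134)):
    w=W[y0:y1,x0:x1].reshape(-1,3); p=w[(w[:,2]>lo)&(w[:,2]<hi)]
    r=cv2.minAreaRect((p[:,:2]*1000).astype(np.float32)); print(nm,len(p),np.round(r[0],1),np.round(r[1],1),round(r[2],1))
# predicted handle for door angle phi
H=np.array([653.9,133.5])
for phi in (.092,.2,.3):
    a=np.radians(193.2)+phi; l=np.array([np.cos(a),np.sin(a)]); o=np.array([np.sin(a),-np.cos(a)])  # outward = own -x of leaf
    o=np.array([-np.cos(a-np.pi/2),-np.sin(a-np.pi/2)])
    P=H+175*l+33*o; cm=c["R"]@np.array([P[0]/1000,P[1]/1000,.196])+c["t"]; uv=c["K"]@cm; print(phi,P.round(1),(uv[:2]/uv[2]).round(1),"yaw",np.degrees(a)%180)
a=np.radians(193.2+5.3);P=H+175*np.array([np.cos(a),np.sin(a)])+33*np.array([-np.sin(a)*1,np.cos(a)])
to([487,52,200],18.5)
```

```text
leaf/handle 974 [555.5  81.4] [204.1  89.7] 2.0
carton 256 [ 634.1 -197. ] [165.4  62.4] 7.0
tin 238 [ 707.  -189.7] [43.8 57.3] 54.8
spool 0 [0. 0.] [0. 0.] 0.0
0.092 [498.4  46.8] [266.5 222.1] yaw 18.471211715203566
0.2 [508.6  30.5] [272.6 218.4] yaw 24.659155902616476
0.3 [519.6  16.5] [277.8 214.5] yaw 30.38873385392469
tcp [ 584.7 -221.7  269.5] yaw 6.8 j [-0.54  0.14  1.57  0.    1.43 -0.66] F [-1.4  0.4 -0.6] w 0.0853 | shift [283.6 -64.6  68.7] turn -11.7
```

View pics/top1.png

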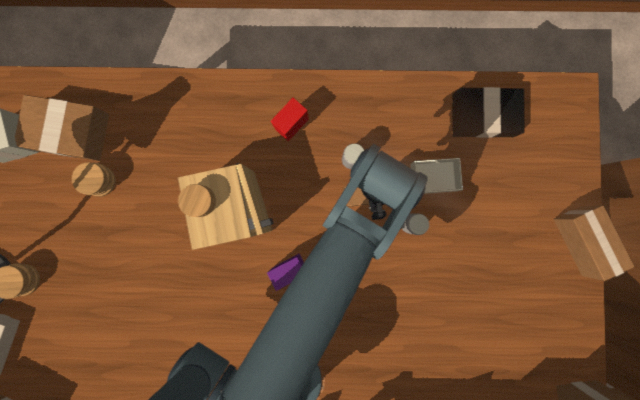

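The carton is released, though the arm hides it here, and the handle shows at (266,223) where the fit predicted (266.5,222). Next I go above the handle.

```bash
python3 -c "
from h import *
to([499,44,240],18.5)"
```

```text
tcp [ 584.7 -221.7  269.5] yaw 6.8 j [-0.54  0.14  1.57  0.    1.43 -0.66] F [-1.4  0.4 -0.6] w 0.0853 | shift [274.1 -53.5  28.8] turn -11.7
```

Emit:
play_rows(
  grip=[0,0,0,0,0,0,0,0],
  slide=[
    [50,-10,0],
    [110,-22,0],
    [170,-33,0],
    [230,-45,10],
    [274,-53,20],
    [274,-53,29],
    [274,-53,29],
    [274,-53,29],
  ],
  turn=[0,-6,-12,-12,-12,-12,-12,-12],
)

```text
clock: 8.15
tcp_pos: [0.4992, 0.0433, 0.2383]
tcp_rot: [0.583, 0.813, -0.0, -0.0]
force: [-0.2, 0.0, 0.8]
width: 0.0856
gripper_force: 0.0
```

Run:
```python
from h import *
to([499,44,168],18.5)
c=cams.capture("top"); W=cloud(c)
for nm,(x0,y0,x1,y1),lo,hi in (("carton",(330,165,400,235),.1,.12),("tin",(335,138,372,175),.108,.13),("spool",(325,215,362,250),.12,.14)):
    w=W[y0:y1,x0:x1].reshape(-1,3); p=w[(w[:,2]>lo)&(w[:,2]<hi)]
    if len(p): r=cv2.minAreaRect((p[:,:2]*1000).astype(np.float32)); print(nm,len(p),np.round(r[0],1),np.round(r[1],1),round(r[2],1))
s=cams.capture("scene"); np.savez("scene1.npz",**s)
im=s["color"][120:320,240:440]; cv2.imwrite("pics/s1.png",cv2.resize(im,None,fx=3,fy=3)[:,:,::-1])
```

```text
tcp [499.2  43.3 238.3] yaw 18.7 j [-0.14 -0.13  1.9  -0.    1.37 -0.47] F [-0.2  0.   0.8] w 0.0856 | shift [ 0.8  0.1 70.3] turn 0.2
carton 761 [ 541.7 -222.5] [149.7 162.5] 0.1
tin 344 [ 700.8 -194.5] [59.1 58. ] 89.6
spool 411 [ 465.3 -172.7] [63.2 63. ] 46.1
```

View pics/s1.png

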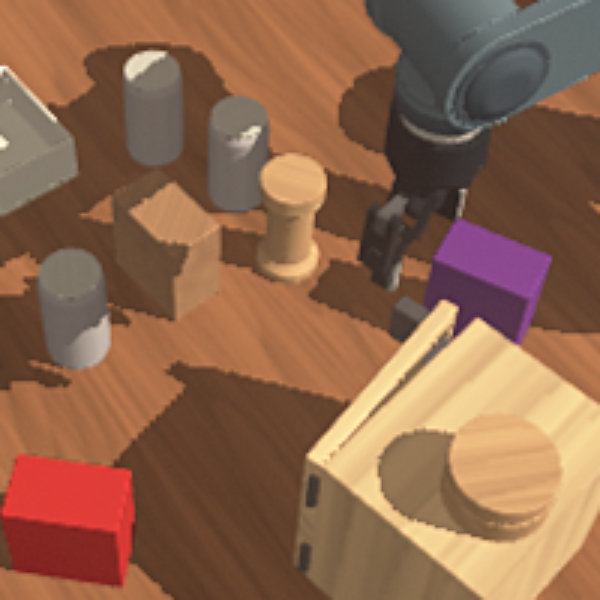

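The crop shows the carton upright between the far tin and the spool (around crop (168,245)). The gripper is above the handle at crop (410,318). Now I descend and pinch it.

Emit:
play_rows(
  grip=[0,0,0,0,0.5,1,1,1,1,1],
  slide=[
    [1,0,25],
    [1,0,45],
    [1,0,60],
    [1,0,70],
    [1,0,70],
    [1,0,70],
    [1,0,70],
    [1,0,70],
    [1,0,70],
    [1,0,70],
  ],
  turn=[0,0,0,0,0,0,0,0,0,0],
)

```text
clock: 9.5
tcp_pos: [0.4986, 0.0449, 0.1693]
tcp_rot: [0.582, 0.813, -0.0, 0.0]
force: [-4.0, -1.9, 5.6]
width: 0.0158
gripper_force: 58.9
```

Run:
```python
from h import *
H=np.array([653.9,133.5]); s=arm.get_state(); p=np.array(s["tcp_pos"][:2])*1000-H
print(np.hypot(*p), np.degrees(np.arctan2(p[1],p[0]))-193.2)
for d in(0,3,6,9,11,12):
    a=np.radians(d); q=np.array([[np.cos(a),-np.sin(a)],[np.sin(a),np.cos(a)]])@p+H
    to([*q,1000*s["tcp_pos"][2]],18.7+d)
```

```text
178.8129239613578 -343.49540911750853
tcp [498.6  44.9 169.3] yaw 18.8 j [-0.14 -0.07  1.97 -0.    1.24 -0.47] F [-4.  -1.9  5.6] w 0.0158 | shift [ 0.  0. -0.] turn 0.1
tcp [498.6  44.9 169.3] yaw 18.8 j [-0.14 -0.07  1.97 -0.    1.24 -0.47] F [-4.  -1.9  5.6] w 0.0158 | shift [-9.1  2.   0. ] turn -2.9
tcp [498.6  44.9 169.3] yaw 18.8 j [-0.14 -0.07  1.97 -0.    1.24 -0.47] F [-4.  -1.9  5.6] w 0.0158 | shift [-18.2   4.5   0. ] turn -5.9
tcp [498.6  44.9 169.3] yaw 18.8 j [-0.14 -0.07  1.97 -0.    1.24 -0.47] F [-4.  -1.9  5.6] w 0.0158 | shift [-27.1   7.4   0. ] turn -8.9
tcp [498.6  44.9 169.3] yaw 18.8 j [-0.14 -0.07  1.97 -0.    1.24 -0.47] F [-4.  -1.9  5.6] w 0.0158 | shift [-32.9   9.7   0. ] turn -10.9
tcp [498.6  44.9 169.3] yaw 18.8 j [-0.14 -0.07  1.97 -0.    1.24 -0.47] F [-4.  -1.9  5.6] w 0.0158 | shift [-35.8  10.8   0. ] turn -11.9
```

Emit:
play_rows(
  grip=[1,1,1,1,1,1,1,1],
  slide=[
    [-5,1,0],
    [-9,2,0],
    [-14,3,0],
    [-18,4.5,0],
    [-23,6,0],
    [-27,7.5,0],
    [-32,9.5,0],
    [-32,9.5,0],
  ],
  turn=[-1.5,-3,-4.5,-6,-7.5,-9,-10.5,-10.5],
)

```text
clock: 10.5
tcp_pos: [0.5185, 0.0173, 0.1693]
tcp_rot: [0.505, 0.863, -0.0, 0.001]
force: [-3.0, -2.3, 5.9]
width: 0.0155
gripper_force: 59.0
```

Emit:
play_rows(
  grip=[1,1,1],
  slide=[
    [-3,0.7,0],
    [-5,1,0],
    [-5,1,0],
  ],
  turn=[-1,-1.6,-1.6],
)

```text
clock: 10.88
tcp_pos: [0.5207, 0.0148, 0.1693]
tcp_rot: [0.493, 0.87, 0.0, -0.001]
force: [-6.2, 1.8, 9.3]
width: 0.0159
gripper_force: 59.3
```

The force is now rising about 5 N against the pull, so the door is at the catch's stop. I'll ease back, release and lift.

Emit:
play_rows(
  grip=[1,1,0.5,0,0,0,0,0,0],
  slide=[
    [2,0,0],
    [4,-0.5,0],
    [4,-0.5,0],
    [4,-0.5,0],
    [4,-0.5,0],
    [4,-0.5,-20],
    [4,-0.5,-60],
    [-50,0,-100],
    [-90,0,-100],
  ],
  turn=[0,0,0,0,0,0,0,0,0],
)

```text
clock: 12.0
tcp_pos: [0.5699, -0.0643, 0.2727]
tcp_rot: [0.492, 0.87, 0.001, 0.004]
force: [0.5, 1.0, -0.5]
width: 0.0852
gripper_force: 0.0
```

Run:
```python
from h import *
c=cams.capture("top"); np.savez("top2.npz",**c); W=cloud(c); z=W[:,:,2]
H=np.array([653.9,133.5]); q=W[165:245,225:300].reshape(-1,3); q[:,:2]=q[:,:2]*1000-H
e=np.radians(193.2); l=np.array([np.cos(e),np.sin(e)]); n=np.array([l[1],-l[0]])  # n: toward own -x?
f=q[:,:2]@l; g=q[:,:2]@n
m=(q[:,2]>.19)&(q[:,2]<.205)&(f>20)&(f<197)
print("n",n)
for r0 in range(30,200,20):
    k=m&(abs(f-r0)<8); gg=np.sort(g[k]); d=np.diff(gg); i=np.argmax(d) if len(d) else 0
    print(r0, gg.min().round(1),"gap",gg[i].round(1),gg[i+1].round(1),"max",gg.max().round(1))
t=(q[:,2]>.168)&(q[:,2]<.186)&(f>100)
print("tongue", t.sum(), np.median(f[t]),np.median(g[t]),np.median(q[t,2]), W[165:245,225:300].reshape(-1,3)[t].mean(0))
cv2.imwrite("pics/t2.png",cv2.resize(c["color"][150:270,200:360],None,fx=4.5,fy=4.5,interpolation=cv2.INTER_CUBIC)[:,:,::-1])
to([0,0,0])
```

```text
n [-0.22835087  0.9735789 ]
30 -26.1 gap -7.1 0.6 max 38.4
50 -31.9 gap -12.8 0.4 max 42.0
70 -37.4 gap -20.1 0.4 max 45.2
90 -44.3 gap -25.1 0.5 max 49.5
110 -37.0 gap -30.8 1.0 max 54.4
130 0.7 gap 30.9 32.6 max 57.6
150 -92.8 gap -59.5 0.8 max 62.5
170 -90.5 gap -50.4 0.9 max 65.5
190 -70.3 gap -55.9 9.0 max 69.9
tongue 25 160.32861272449418 -60.48726730699972 0.1800109806208555 [0.51104572 0.05132093 0.17925864]
tcp [571.  -68.6 270.9] yaw 30.8 j [-0.32  0.02  1.69 -0.    1.42 -0.85] F [-1.9 -2.6  0.1] w 0.0858 | shift [ 352.7 -456.4  267.4] turn 0
```

View pics/t2.png

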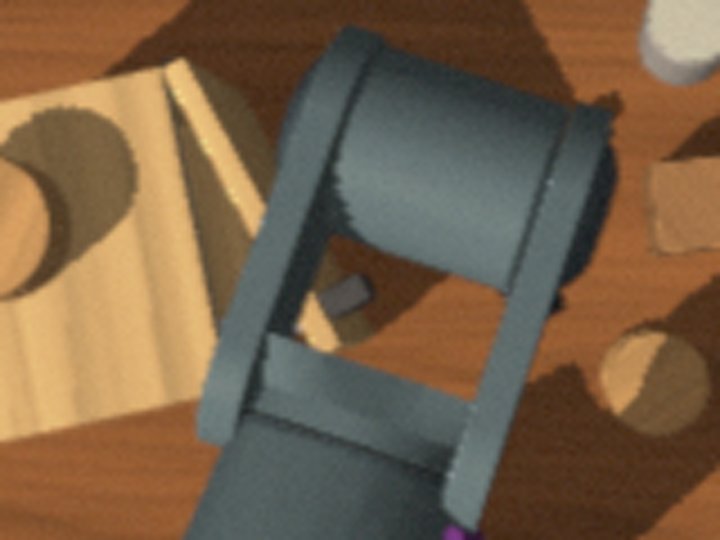

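The door stands at about 0.29 rad, fitted from its inner face; the carcass front fits at g = 0 and the tongue at z = 0.18. Next I go above the gap with the fingers shut.

```bash
python3 -c "
from h import *
to([500,70.5,220],29.8)"
```

```text
tcp [571.  -68.6 270.9] yaw 30.8 j [-0.32  0.02  1.69 -0.    1.42 -0.85] F [-1.9 -2.6  0.1] w 0.0858 | shift [156.1  10.   49.9] turn 1.0
```

Emit:
play_rows(
  grip=[1,1,1,1,1,1,1,1,1,1],
  slide=[
    [40,3,0],
    [80,5,0],
    [120,8,0],
    [145,10,0],
    [156,10,0],
    [156,10,15],
    [156,10,30],
    [156,10,48],
    [156,10,48],
    [156,10,48],
  ],
  turn=[0,1,1,1,1,1,1,1,1,1],
)

```text
clock: 13.3
tcp_pos: [0.4961, 0.0756, 0.2205]
tcp_rot: [0.501, 0.866, 0.0, 0.0]
force: [-0.1, -0.3, 1.4]
width: -0.0002
gripper_force: 0.0
```

Run:
```python
from h import *
to([500,70.5,190],29.8)
c=cams.capture("scene"); im=c["color"][200:300,320:440]; cv2.imwrite("pics/s3.png",cv2.resize(im,None,fx=5,fy=5,interpolation=cv2.INTER_CUBIC)[:,:,::-1])
```

```text
tcp [496.1  75.6 220.5] yaw 29.9 j [-0.08 -0.12  1.92 -0.    1.34 -0.6 ] F [-0.1 -0.3  1.4] w -0.0002 | shift [-6.4  0.8 30.5] turn 0.1
```

View pics/s3.png

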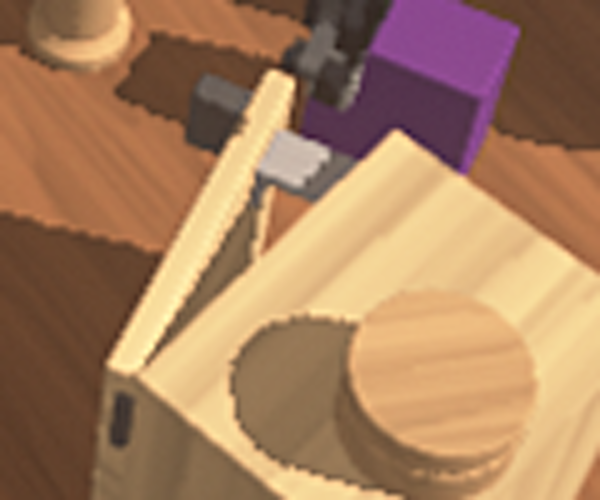

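The crop shows the tongue in the gap at (300,160), with the shut fingers above it at about (335,95). I descend onto it with a 6 mm correction towards the door.

Emit:
play_rows(
  grip=[1,1,1,1,1,1,1],
  slide=[
    [-6,1,8],
    [-6,1,18],
    [-6,1,28],
    [-6,1,36],
    [-6,1,42],
    [-6,1,46],
    [-6,1,46],
  ],
  turn=[0,0,0,0,0,0,0],
)

```text
clock: 14.22
tcp_pos: [0.4996, 0.0712, 0.1743]
tcp_rot: [0.5, 0.866, -0.0, -0.0]
force: [-0.3, 0.4, -1.2]
width: -0.0001
gripper_force: 0.0
```

Emit:
play_rows(
  grip=[1,1,1,1,1],
  slide=[
    [0,0,3],
    [0,0,6],
    [0,0,9],
    [0,0,10],
    [0,0,10],
  ],
  turn=[0,0,0,0,0],
)

```text
clock: 14.85
tcp_pos: [0.4997, 0.0712, 0.1644]
tcp_rot: [0.5, 0.866, -0.0, -0.0]
force: [0.1, -0.6, -1.3]
width: 0.0002
gripper_force: 0.0
```

Run:
```python
from h import *
for i in range(3):
    c=cams.capture("scene"); s=arm.get_state(); print(np.round(s["force"],1),np.round(s["tcp_pos"],4))
K,R,t=c["K"],c["R"],c["t"]
for p in ([.4983,.0732,.178],list(s["tcp_pos"])):
    v=K@(R@np.array(p)+t); print((v[:2]/v[2]).round(1), ((v[:2]/v[2]-[320,200])*5).round(0))
im=c["color"][200:300,320:440]; cv2.imwrite("pics/s4.png",cv2.resize(im,None,fx=5,fy=5,interpolation=cv2.INTER_CUBIC)[:,:,::-1])
```

```text
[ 0.5 -0.3 -0.4] [0.4998 0.0712 0.1645]
[ 0.5 -0.4 -1.2] [0.4998 0.0712 0.1646]
[-0.1  0.6 -0.2] [0.4998 0.0712 0.1646]
[380.3 232.1] [301. 161.]
[378.7 234.8] [293. 174.]
```

View pics/s4.png

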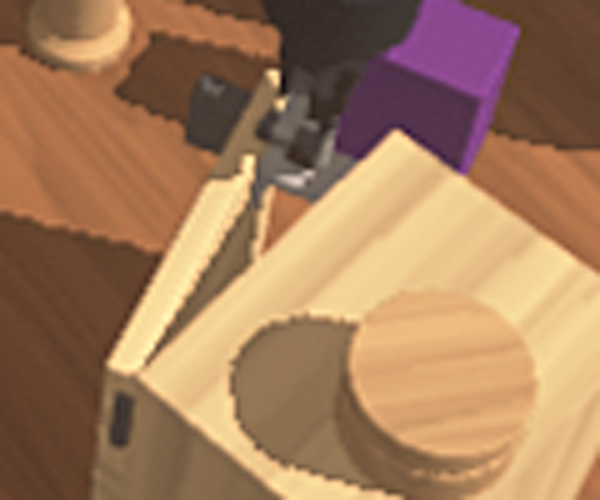

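The force hasn't risen yet, so I press on in small steps and watch it.

Emit:
play_rows(
  grip=[1,1,1,1],
  slide=[
    [0,0,1],
    [0,0,2],
    [0,0,3],
    [0,0,3],
  ],
  turn=[0,0,0,0],
)

```text
clock: 15.5
tcp_pos: [0.4997, 0.0712, 0.1614]
tcp_rot: [0.501, 0.866, -0.0, -0.0]
force: [0.7, 0.4, 0.1]
width: -0.0001
gripper_force: 0.0
```

Run:
```python
from h import *
c=cams.capture("scene"); W=cloud(c)
F=[]
for i in range(8):
    x=cams.capture("scene"); F.append(arm.get_state()["force"])
print(np.mean(F,0).round(2))
W*=1000
H=np.array([653.9,133.5]); a=np.radians(209.8); l=np.array([np.cos(a),np.sin(a)]); n=np.array([np.sin(a),-np.cos(a)])
q=W[200:300,320:440].reshape(-1,3); f=(q[:,:2]-H)@l; g=(q[:,:2]-H)@n
m=(f>140)&(f<200)&(g>-2)&(g<60)&(q[:,2]>140)&(q[:,2]<240)
o=np.argsort(q[m,2])[:70]
print(np.c_[f[m],g[m],q[m,2]][o].round(0)[::2].astype(int).tolist())
```

```text
[-0.03 -0.09 -0.05]
[[154, 5, 142], [147, 5, 143], [164, 9, 146], [146, 5, 148], [152, 8, 152], [154, 7, 153], [151, 5, 156], [143, 5, 161], [148, 5, 164], [151, 9, 167], [150, 12, 170], [151, 28, 171], [150, 34, 172], [158, 25, 173], [150, 9, 174], [148, 26, 174], [162, 15, 175], [155, 7, 175], [150, 31, 175], [174, 43, 175], [147, 7, 176], [150, 6, 176], [171, 39, 176], [151, 28, 176], [174, 46, 176], [160, 32, 177], [154, 9, 177], [151, 36, 177], [165, 10, 177], [162, 37, 177], [153, 21, 178], [154, 37, 178], [141, 4, 178], [181, 40, 178], [177, 47, 178]]
```

Emit:
play_rows(
  grip=[1,1,1,1],
  slide=[
    [0,0,1.5],
    [0,0,3],
    [0,0,4],
    [0,0,4],
  ],
  turn=[0,0,0,0],
)

```text
clock: 16.45
tcp_pos: [0.4997, 0.0712, 0.1574]
tcp_rot: [0.501, 0.866, -0.0, -0.0]
force: [0.6, -0.6, 0.5]
width: 0.0
gripper_force: 0.0
```

Run:
```python
from h import *
F=[]
for i in range(6):
    c=cams.capture("scene"); F.append(arm.get_state()["force"])
print(np.mean(F,0).round(2), arm.get_state()["tcp_pos"])
W=cloud(c)*1000; H=np.array([653.9,133.5]); a=np.radians(209.8); l=np.array([np.cos(a),np.sin(a)]); n=np.array([np.sin(a),-np.cos(a)])
f=(W[...,:2]-H)@l; g=(W[...,:2]-H)@n
for v in range(214,246): print(v,[f"{f[v,u]:.0f},{g[v,u]:.0f},{W[v,u,2]:.0f}" for u in range(372,392,3)])
```

```text
[-0.3   0.13  0.11] [0.49977789 0.07119822 0.15755324]
214 ['341,-51,1', '196,-5,201', '127,19,297', '128,26,300', '130,32,302', '140,37,293', '148,42,287']
215 ['335,-49,4', '192,-4,202', '126,20,295', '127,26,298', '128,33,301', '143,37,286', '145,44,287']
216 ['186,-10,201', '188,-2,203', '123,21,295', '127,27,294', '130,33,295', '144,37,280', '146,44,282']
217 ['185,-9,199', '188,-2,199', '125,21,289', '127,27,291', '126,35,296', '148,37,271', '148,44,276']
218 ['182,-8,198', '185,-1,199', '125,21,285', '128,28,285', '126,35,292', '146,38,270', '149,44,271']
219 ['178,-6,200', '150,9,244', '122,23,286', '125,29,286', '127,35,287', '149,38,263', '305,15,60']
220 ['174,-5,201', '176,3,204', '120,24,285', '122,30,286', '127,36,285', '147,39,261', '304,15,56']
221 ['173,-4,199', '176,3,200', '119,24,282', '122,30,282', '131,35,275', '149,39,255', '304,16,52']
222 ['169,-2,200', '176,4,196', '119,25,278', '125,30,274', '144,33,253', '147,40,254', '299,18,53']
223 ['168,-2,197', '123,17,264', '118,25,276', '155,24,230', '150,33,242', '148,40,249', '303,18,44']
224 ['163,0,200', '121,18
[... 1469 characters left out ...]
9,50,203', '142,57,203']
239 ['157,9,146', '261,-7,-3', '263,1,1', '149,34,174', '151,41,176', '139,51,199', '142,58,199']
240 ['177,5,112', '255,-5,0', '259,3,1', '264,11,-0', '128,46,205', '136,52,200', '138,59,201']
241 ['182,4,99', '251,-4,2', '255,4,2', '261,12,-0', '129,47,200', '133,53,200', '138,60,198']
242 ['180,5,98', '247,-2,3', '252,6,1', '257,13,1', '125,48,202', '131,54,199', '132,61,202']
243 ['180,6,93', '248,-2,-4', '247,7,4', '119,43,201', '122,49,203', '125,56,203', '129,62,201']
244 ['184,5,83', '243,-0,-1', '246,8,0', '117,44,200', '121,50,200', '123,57,202', '127,63,200']
245 ['189,5,70', '240,1,-1', '111,38,200', '117,44,196', '119,51,199', '122,58,200', '126,64,198']
```

Emit:
play_rows(
  grip=[1,1,1,1,1],
  slide=[
    [0,0,1.5],
    [0,0,3],
    [0,0,4.5],
    [0,0,6],
    [0,0,6],
  ],
  turn=[0,0,0,0,0],
)

```text
clock: 17.38
tcp_pos: [0.4999, 0.0712, 0.1516]
tcp_rot: [0.501, 0.866, 0.0, 0.0]
force: [-0.6, 0.2, 2.9]
width: -0.0
gripper_force: 1.4
```

Run:
```python
from h import *
F=[]
for i in range(4):
    c=cams.capture("scene"); F.append(arm.get_state()["force"])
print(np.mean(F,0).round(2), arm.get_state()["tcp_pos"])
im=c["color"][200:270,340:420]; cv2.imwrite("pics/s5.png",cv2.resize(im,None,fx=8,fy=8,interpolation=cv2.INTER_CUBIC)[:,:,::-1])
```

```text
[-0.61  0.02  2.56] [0.4998964  0.07117528 0.15166528]
```

View pics/s5.png

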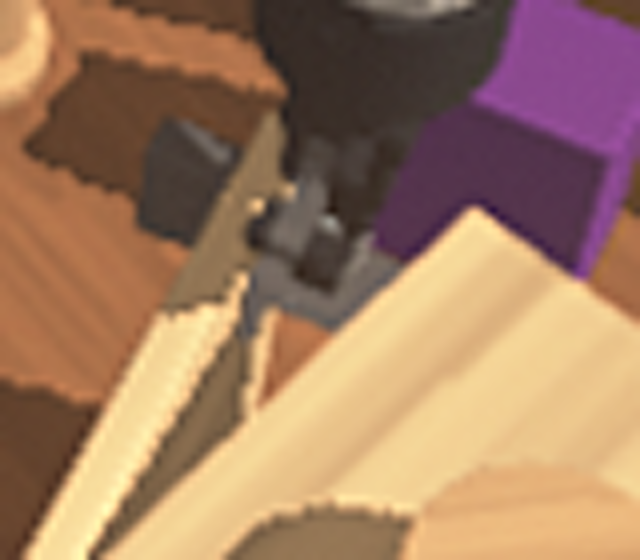

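Contact: 2.6 N has started at TCP z = 0.152, and the crop shows the fingers resting on the tongue at (320,275). I press about 11 mm more.

Emit:
play_rows(
  grip=[1,1,1,1,1,1],
  slide=[
    [0,0,3],
    [0,0,6],
    [0,0,8],
    [0,0,10],
    [0,0,11],
    [0,0,11],
  ],
  turn=[0,0,0,0,0,0],
)

```text
clock: 18.32
tcp_pos: [0.5, 0.0711, 0.1411]
tcp_rot: [0.5, 0.866, -0.0, 0.0]
force: [-2.9, -0.8, 6.4]
width: 0.0
gripper_force: 3.7
```

Run:
```python
from h import *
F=[]
for i in range(4):
    c=cams.capture("scene"); F.append(arm.get_state()["force"])
s=arm.get_state(); print(np.mean(F,0).round(2), s["tcp_pos"])
H=np.array([653.9,133.5]); p=np.array(s["tcp_pos"][:2])*1000-H
for d in(5,10,15,20,25,30):
    a=np.radians(d); q=np.array([[np.cos(a),-np.sin(a)],[np.sin(a),np.cos(a)]])@p+H
    to([*q,1000*s["tcp_pos"][2]],29.9+d)
```

```text
[-1.95 -0.5   6.98] [0.49998485 0.07105063 0.14113172]
tcp [500.   71.1 141.1] yaw 29.9 j [-0.08 -0.02  1.98 -0.    1.18 -0.61] F [-2.3 -0.5  6.5] w -0.0002 | shift [-14.4  -1.4   0. ] turn -5.0
tcp [500.   71.1 141.1] yaw 29.9 j [-0.08 -0.02  1.98 -0.    1.18 -0.61] F [-2.3 -0.5  6.5] w -0.0002 | shift [-28.9  -1.4   0. ] turn -10.0
tcp [500.   71.1 141.1] yaw 29.9 j [-0.08 -0.02  1.98 -0.    1.18 -0.61] F [-2.3 -0.5  6.5] w -0.0002 | shift [-43.4  -0.3   0. ] turn -15.0
tcp [500.   71.1 141.1] yaw 29.9 j [-0.08 -0.02  1.98 -0.    1.18 -0.61] F [-2.3 -0.5  6.5] w -0.0002 | shift [-57.6   2.2   0. ] turn -20.0
tcp [500.   71.1 141.1] yaw 29.9 j [-0.08 -0.02  1.98 -0.    1.18 -0.61] F [-2.3 -0.5  6.5] w -0.0002 | shift [-71.7   5.8   0. ] turn -25.0
tcp [500.   71.1 141.1] yaw 29.9 j [-0.08 -0.02  1.98 -0.    1.18 -0.61] F [-2.3 -0.5  6.5] w -0.0002 | shift [-85.3  10.7   0. ] turn -30.0
```

Force is about 7 N, so the tongue is nearly fully down. Now I bring the door past the catch, following the hinge arc.

Emit:
play_rows(
  grip=[1,1,1,1,1,1,1,1,1,1,1,1],
  slide=[
    [-7,-1,0],
    [-14.4,-1.4,0],
    [-21.5,-1.4,0],
    [-29,-1.4,0],
    [-36,-1,0],
    [-43.4,-0.3,0],
    [-50.5,1,0],
    [-57.6,2.2,0],
    [-64.5,4,0],
    [-71.7,5.8,0],
    [-78.5,8,0],
    [-78.5,8,0],
  ],
  turn=[-2.5,-5,-7.5,-10,-12.5,-15,-17.5,-20,-22.5,-25,-27.5,-27.5],
)

```text
clock: 20.02
tcp_pos: [0.5471, 0.0073, 0.1412]
tcp_rot: [0.281, 0.96, 0.001, 0.001]
force: [2.8, 1.9, 4.9]
width: 0.0002
gripper_force: 2.7
```

Run:
```python
from h import *
F=[]
for i in range(3):
    c=cams.capture("scene"); F.append(arm.get_state()["force"])
s=arm.get_state(); print(np.mean(F,0).round(2), s["tcp_pos"])
W=cloud(c)*1000; H=np.array([653.9,133.5]); q=W[180:340,240:440].reshape(-1,3)
d=q[:,:2]-H; r=np.hypot(*d.T); th=(np.degrees(np.arctan2(d[:,1],d[:,0]))-193.2)%360
m=(q[:,2]>192)&(q[:,2]<204)&(r>100)&(r<195)&(th>3)&(th<110)
print(m.sum(), np.percentile(th[m],[2,10,50,90,98]).round(1))
p=np.array(s["tcp_pos"][:2])*1000-H; print("tcp ang",np.degrees(np.arctan2(p[1],p[0]))+360-193.2,np.hypot(*p))
for e in(10,20,30,40,50):
    a=np.radians(e); qq=np.array([[np.cos(a),-np.sin(a)],[np.sin(a),np.cos(a)]])@p+H
    to([*qq,1000*s["tcp_pos"][2]-18],57.4+e)
```

```text
[2.56 2.57 5.67] [0.54681242 0.00753386 0.14119488]
257 [42.6 43.4 46.9 54.5 57.3]
tcp ang 36.43114426524778 165.33365835539078
tcp [546.8   7.5 141.2] yaw 57.4 j [-0.19  0.08  1.88  0.    1.18 -1.2 ] F [2.8 2.2 6.3] w 0.0004 | shift [-28.8  -1.4  18.1] turn -10.0
tcp [546.8   7.5 141.2] yaw 57.4 j [-0.19  0.08  1.88  0.    1.18 -1.2 ] F [2.8 2.2 6.3] w 0.0004 | shift [-57.3   2.2  18.1] turn -20.0
tcp [546.8   7.5 141.2] yaw 57.4 j [-0.19  0.08  1.88  0.    1.18 -1.2 ] F [2.8 2.2 6.3] w 0.0004 | shift [-84.9  10.7  18.2] turn -30.0
tcp [546.8   7.5 141.2] yaw 57.4 j [-0.19  0.08  1.88  0.    1.18 -1.2 ] F [2.8 2.2 6.3] w 0.0004 | shift [-110.5   23.9   18.3] turn -40.0
tcp [546.8   7.5 141.2] yaw 57.4 j [-0.19  0.08  1.88  0.    1.18 -1.2 ] F [2.8 2.2 6.3] w 0.0004 | shift [-133.4   41.4   18.3] turn -50.0
```

The door face is at about 42.6° (0.74 rad), so it is past the catch. I lift off the tongue and push the inner face on to about 85°.

Emit:
play_rows(
  grip=[1,1,1,1,1,1,1,1,1,1,1,1,1,1,1,1,1,1],
  slide=[
    [0,0,-7],
    [0,0,-14],
    [0,0,-14],
    [-9,-0.7,-14],
    [-17,-1.2,-14],
    [-29,-1.4,-14],
    [-37,-1,-14],
    [-46,0.5,-14],
    [-57,2.2,-14],
    [-66,4.5,-14],
    [-75,7,-14],
    [-85,10.7,-14],
    [-94,14.7,-14],
    [-103,19.5,-14],
    [-110.5,24,-14],
    [-117,28,-14],
    [-122,32,-14],
    [-122,32,-14],
  ],
  turn=[0,0,0,-3,-6,-10,-13,-16,-20,-23,-26,-30,-33.5,-37,-40,-42.5,-45,-45],
)

```text
clock: 22.42
tcp_pos: [0.6656, -0.0319, 0.1539]
tcp_rot: [-0.108, 0.994, -0.0, -0.001]
force: [1.0, -0.8, 2.1]
width: -0.0003
gripper_force: 1.2
```

```bash
cat > d.py <<'E'
from h import *
for nm in("scene","top"):
    c=cams.capture(nm)
    W=cloud(c)*1000; H=np.array([653.9,133.5]); q=W.reshape(-1,3)
    d=q[:,:2]-H; r=np.hypot(*d.T); th=(np.degrees(np.arctan2(d[:,1],d[:,0]))-193.2)%360
    m=(q[:,2]>192)&(q[:,2]<204)&(r>60)&(r<205)&(th>3)&(th<110)
    print(nm,m.sum(), np.percentile(th[m],[2,10,50,90,98]).round(1))
s=arm.get_state(); p=np.array(s["tcp_pos"][:2])*1000-H; print("tcp ang",np.degrees(np.arctan2(p[1],p[0]))+360-193.2,np.hypot(*p)); to([0,0,0])
cv2.imwrite("pics/top9.png",c["color"][100:300,150:450,::-1])
E
python3 d.py
```

```text
scene 434 [ 82.4  88.1  92.5  99.2 102.4]Traceback (most recent call last):
  File "d.py", line 7, in <module>
    print(nm,m.sum(), np.percentile(th[m],[2,10,50,90,98]).round(1))
                      ~~~~~~~~~~~~~^^^^^^^^^^^^^^^^^^^^^^^
    return _quantile_unchecked(
        a, q, axis, out, overwrite_input, method, keepdims, weights)
    return _ureduce(a,
                    func=_quantile_ureduce_func,
    ...<5 lines>...
                    overwrite_input=overwrite_input,
                    method=method)
    r = func(a, **kwargs)
    result = _quantile(arr,
                       quantiles=q,
    ...<2 lines>...
                       out=out,
                       weights=wgt)
    slices_having_nans = np.isnan(arr[-1, ...])
                                  ~~~^^^^^^^^^
IndexError: index -1 is out of bounds for axis 0 with size 0
```

The door is at about 88°. I lift straight up and back away towards the base, then check.

Emit:
play_rows(
  grip=[1,1,1,1,1,1,1,1,1,1],
  slide=[
    [2,0,-5],
    [2,0,-15],
    [2,0,-40],
    [2,0,-90],
    [2,0,-140],
    [2,-60,-170],
    [2,-120,-170],
    [2,-180,-170],
    [2,-180,-170],
    [2,-180,-170],
  ],
  turn=[0,0,0,0,0,0,0,0,0,0],
)

```text
clock: 23.78
tcp_pos: [0.7024, -0.2075, 0.3244]
tcp_rot: [-0.108, 0.994, 0.0, -0.0]
force: [0.1, 0.6, 0.4]
width: -0.0002
gripper_force: 0.0
```

```bash
sed -i 's/    print(nm,m.sum().*/    print(nm,m.sum(), np.percentile(th[m],[2,10,50,90,98]).round(1) if m.any() else "")\n    cv2.imwrite(f"pics\/{nm}9.png",c["color"][:,:,::-1])/; /top9/d' d.py; sed -i 's/; cv2.imwrite.*top9.*//' d.py; python3 d.py
```

```text
scene 417 [ 86.8  88.   92.   98.6 101.7]
top 378 [ 87.5  88.2  91.6  98.1 101.2]
tcp ang 84.96223486114417 343.34975610401096
tcp [ 702.6 -206.4  324.9] yaw 102.5 j [-0.44  0.38  1.19  0.    1.57 -2.23] F [-0.1  0.3  1. ] w 0.0004 | shift [641.3 353.7 324.9] turn 0
```

View pics/scene9.png

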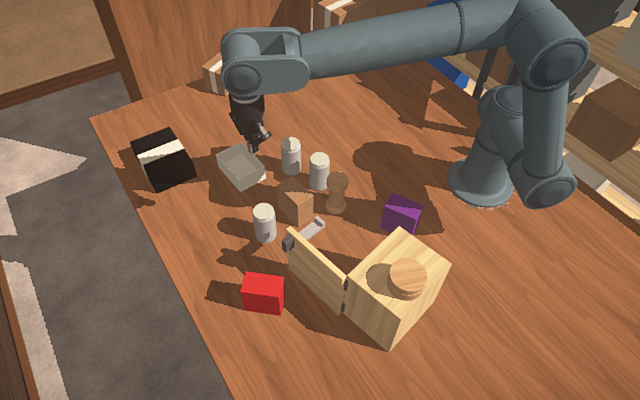

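The picture shows the door standing square (leaf from (290,235) to (345,300)) with the tongue up at (313,230). The carton (297,203), tins and spool are upright, and the gripper is clear in the air at (258,135). I hand in.

```bash
python3 -c "
from h import *
print(job.sign_off())"
```

```text
the job is handed in; nothing more can be done
None
```

The job is handed in, with no verdict returned: the carton is moved clear and upright, the door is past its catch and standing at about 88° (1.5 rad), and the arm is touching nothing.

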